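# Put three plug gauges away on their own rests

### The job

Put the three plug gauges (bars with a black six-sided handle and a heavy steel head) away: each goes flat on the wooden rest made for its length, straight and centred between the two end stops, with its head at the tall stop. Grip each one at its balance point so that it carries level, set it down without dropping it, and leave the screwdrivers and the loupe where they are.

Things in the scene. Friction and masses are not known exactly. Their poses are not given: they have to be found in the camera images.
- gauge_small_balance (a point): The small plug gauge, loose, lying flat: a straight bar 100 mm long, 12 mm wide and high, about 70 g: black six-sided handle (70 mm) and heavy round steel head (30 mm long, 12 mm across). This point is its balance point, half-way up, 34 mm from the head's end face and 66 mm from the handle's end; grip across the width here. x runs along the bar to the head, z up.
- gauge_medium_balance (a point): The medium plug gauge, loose, lying flat: a straight bar 130 mm long, 16 mm wide and high, about 130 g: black six-sided handle (91 mm) and heavy round steel head (39 mm long, 16 mm across). This point is its balance point, half-way up, 44 mm from the head's end face and 86 mm from the handle's end; grip across the width here. x runs along the bar to the head, z up.
- gauge_large_balance (a point): The large plug gauge, loose, lying flat: a straight bar 160 mm long, 20 mm wide and high, about 220 g: black six-sided handle (112 mm) and heavy round steel head (48 mm long, 20 mm across). This point is its balance point, half-way up, 54 mm from the head's end face and 106 mm from the handle's end; grip across the width here. x runs along the bar to the head, z up.
- rest_small: Fixed rest for the small gauge: wooden strip 36 mm wide, its bed 6 mm above the bench, no side walls; aluminium stops across its ends, 120 mm apart inside: tall (18 mm above bench, 14 mm thick) at the head end, low (10 mm, 8 mm thick) at the other. Origin at bench level, mid-width, 44 mm from the tall stop's inner face: the gauge's balance point belongs above it. x runs along the strip to the tall stop, z up.
- rest_medium: Fixed rest for the medium gauge: wooden strip 36 mm wide, its bed 6 mm above the bench, no side walls; aluminium stops across its ends, 150 mm apart inside: tall (18 mm above bench, 14 mm thick) at the head end, low (10 mm, 8 mm thick) at the other. Origin at bench level, mid-width, 54 mm from the tall stop's inner face: the gauge's balance point belongs above it. x runs along the strip to the tall stop, z up.
- rest_large: Fixed rest for the large gauge: wooden strip 36 mm wide, its bed 6 mm above the bench, no side walls; aluminium stops across its ends, 180 mm apart inside: tall (18 mm above bench, 14 mm thick) at the head end, low (10 mm, 8 mm thick) at the other. Origin at bench level, mid-width, 64 mm from the tall stop's inner face: the gauge's balance point belongs above it. x runs along the strip to the tall stop, z up.
- driver_red_mid (a point): Red-handled screwdriver lying on the bench, 156 mm long, 11 mm thick; its middle. A bystander, not to be disturbed. Its long direction is y.
- driver_blue_mid (a point): Blue-handled screwdriver lying on the bench, 166 mm long, 11 mm thick; its middle. A bystander, not to be disturbed. Its long direction is y.
- loupe_mid (a point): Black eye loupe standing on the bench, 41 mm across, 42 mm high; its centre. A bystander, not to be disturbed.
There are look-alikes about, which are no part of the job. Leave any red look-alike of the part that bears gauge_medium_balance alone.

How it is judged:
By the outcome, as a careful person would: the job done as asked, in the order asked, and still so for the second after the job is handed in, with the robot touching nothing.
It also fails if it takes over 83 s, if anything falls off the work surface, if the arm or the gripper's body presses on something with over 40 N, if the wrist force passes 120 N, or if a joint passes its speed limit or range.

### The arm

A 7-joint arm with a two-finger parallel gripper is mounted at the origin on a cart in front of the work surface, level with it; the furniture and walls round the work are solid. World frame = base frame: x ahead of the robot, y to its left, z up, the work surface at z = 0. Lengths are in m, angles in rad, forces in N, time in s.
With the tool pointing down it reaches from about 0.4 to 0.875 m from the base axis. Payload 19.3 kg.
Tool frame: the origin (TCP) lies midway between the tips of the shut fingers; the grasp point (between the pads) lies 19 mm behind it; x points along the fingers, y is the direction in which the jaws open and shut, and the axes are right-handed (so a half turn about x gives the same grasp; the last joint's range is limited). The gripper opens to 85 mm and grips with 20 to 120 N. Pads are 22 mm wide; open, the fingers measure 114 mm over their backs; the gripper's body (76 mm by 85 mm) begins 54 mm behind the grasp point. The pads swing forward as they close: fully open they stand 13 mm farther back than shut.
Start: joints at [-0.07, 0.521, -0.036, 1.599, 0.021, 1.021, -0.113], TCP at [0.625, -0, 0.231] pointing down, gripper open.
Joint ranges: [-2.91, 2.91], [-0.3, 2.13], [-1.5, 1.42], [0.17, 2.43], [-1.26, 4.41], [0.16, 1.93], [-2.52, 2.52]. Speed limits (rad/s): [1.89, 1.89, 2.39, 2.39, 3.01, 3.01, 3.01].

### API

Orientations are given as [roll, pitch, yaw] about the fixed x, y, z axes, in that order (R = Rz(yaw) Ry(pitch) Rx(roll)).
In Python, from workcell import telemetry, vision, workorder gives the robot as it stands. The module is installed in compiled form; this text tells all that it offers.
- The arm moves only by the tool play_rows, never from a script. Its argument "deltas" is a list of rows, each a list of 7 numbers: the shift along the world's x, y, z in mm, then the turn, a rotation vector about the world's x, y, z in degrees, then the finger opening in mm, from 0 to 85.4. In form: [[x, y, z, wx, wy, wz, jaw], ...]. A call has 1 to 8 rows; each row shifts and turns the commanded pose from where the row before left it; what a row does not reach is not made up. A row lasts 1/8 s, in which the tool goes at most 62.5 mm and 10.7 degrees, less where a joint would pass 70% of its speed; a pose out of reach is approached as far as the arm can. A call with a gripper value outside its range is refused whole. The fingers move at their own pace and stop on an object; "grip_force" is the grip in N (left out, the last holds). Time passes only in rows, so rows that do not move let the fingers close. It gives the time, the measured TCP pose, the force and the opening at its end, in the units of the state.
- telemetry.observe(): the state, without advancing time (a new reading comes with each control period).
- vision.grab_frame(name): name is "scene" or "side" or "wrist"; returns the picture (420x560x3 uint8, red, green, blue); there is no depth.
- vision.camera_info(name): a dict with "mtx" (3x3 intrinsics, pixels), "rvec" (rotation vector, rad) and "tvec" (3), from world to camera coordinates, as OpenCV has them. Camera axes: x right, y down, z forward; pixel columns grow to the right and rows downward; lengths in m; the calibration is good to about 2 mm. A picture is of the moment at which its call begins: read the wrist's pose just before it. camera_info takes no time and is no camera call; for the wrist camera it gives the pose at the moment of the call.
- workorder.job_done(): hands the job in, once; it reports no verdict.
The state is a dict: "clock": time; "qpos": joint angles; "qd": joint speeds; "joint_efforts": joint torques, N m; "position": TCP position; "tool_rot": TCP orientation; "force": force on the tool from outside, world axes, zero at the start; "moment": the same for the moment, N m; "grip_width": finger opening in m.
Only numpy, scipy, OpenCV 4.12 (cv2) and the standard library are available. Lean on these libraries where they do the work, as an engineer would, in place of code of your own. Each camera call takes 0.05 s, during which the arm holds its last target. There are 200 camera calls.

## Working session

There is one attempt and no reset: what is moved stays moved. The work goes in short steps, Python scripts to look and compute and a tool call to move; the robot and the scene stay as the last step left them, time stands still between calls to the robot, and variables do not carry over. Pictures are saved under pics/ and viewed, about 12 in all and at most 16, crops included, and the job is handed in when it is done.

Besides the shell and the picture viewer there is one more tool, called after "Request:" as name(argument=value, ...), one argument or row to a line, values as JSON. play_rows: Moves the arm, as the interface text tells. Its arguments: {"type":"object","properties":{"deltas":{"type":"array","items":{"type":"array","items":{"type":"number"}}},"grip_force":{"type":"number"}},"required":["deltas"]}

```bash
mkdir -p pics; cat > h.py <<'E'
import numpy as np, cv2
from workcell import telemetry, vision, workorder
def cam(n):
    c=vision.camera_info(n); return np.array(c["mtx"],float),cv2.Rodrigues(np.array(c["rvec"],float))[0],np.array(c["tvec"],float).ravel()
def ray(c,px,z):
    K,R,t=c; px=np.atleast_2d(px).astype(float)
    d=np.c_[px,np.ones(len(px))]@np.linalg.inv(K).T@R; o=-R.T@t
    return o+d*((z-o[2])/d[:,2])[:,None]
def proj(c,P):
    K,R,t=c; q=(np.atleast_2d(P)@R.T+t)@K.T; return q[:,:2]/q[:,2:]
def grab(n,f):
    c=cam(n); im=vision.grab_frame(n); cv2.imwrite('pics/'+f,im[:,:,::-1]); return c,im
E
python3 - <<'E'
from h import *
for n in ("scene","side","wrist"):
    c,im=grab(n,n+"0.png"); print(n,-c[1].T@c[2],c[1][2],c[0][0,0])
s=telemetry.observe(); print(s)
E
```

```text
scene [0.13811429 0.68599979 0.91902584] [ 0.35233675 -0.55961604 -0.75012579] 527.6641501822896
side [0.07658274 0.75758658 0.60548743] [ 0.470666   -0.70127383 -0.53543304] 434.50561134200905
wrist [0.62467117 0.07626768 0.37414641] [-0.00238496 -0.29296053 -0.95612156] 365.78454314722075
{'clock': 0.15, 'qpos': array([-0.07019342,  0.52186884, -0.03627955,  1.59984852,  0.02119524,
        1.02108955, -0.11279857]), 'qd': array([-0.00163434, -0.00143195, -0.00111377, -0.00079287,  0.00044257,
       -0.00048873,  0.00068503]), 'joint_efforts': array([ 4.00798544e-04, -9.27376485e+01,  1.98035471e+00, -3.70049715e+01,
        1.79930578e-02,  6.46477114e-03, -1.41420460e-05]), 'position': array([ 6.24763516e-01, -5.89933822e-05,  2.30873843e-01]), 'tool_rot': array([-1.48122688,  1.56996662, -3.0520852 ]), 'force': array([-0.56932683, -1.37740364,  0.36681674]), 'moment': array([-0.06805126, -0.02010305, -0.03387023]), 'grip_width': 0.08581606752970337}
```

View pics/scene0.png

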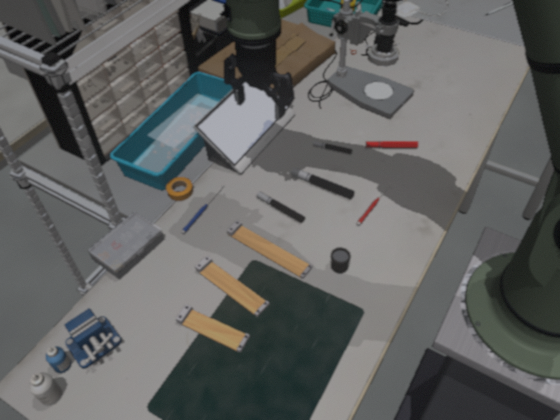

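View pics/side0.png

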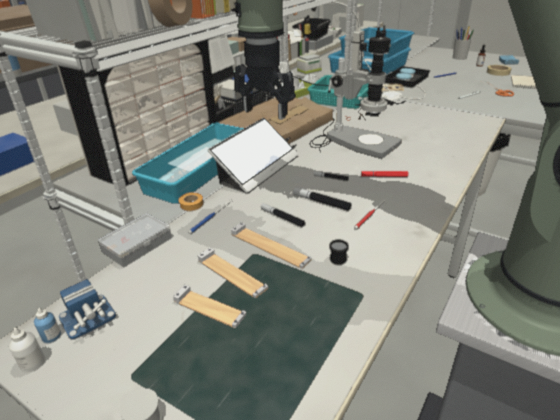

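View pics/wrist0.png

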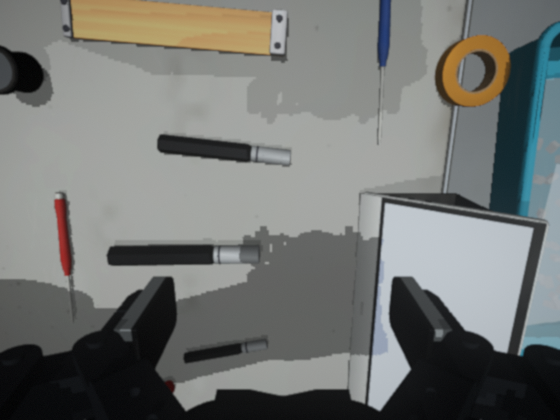

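Gauge candidates in the wrist picture are the black bars at (225,150), (185,253) and (225,350). The red look-alike is at the bottom, near (170,385), which is scene (390,145). The screwdrivers are red at (65,240) and blue at (383,60). All the heads point to +x. Next I measure the gauges, then move to view the rests.

```bash
cat >> h.py <<'E'
def bars(c,im,roi,thr=62,mina=300,z=.008):
    x0,y0,x1,y1=roi; g=im[y0:y1,x0:x1].max(2)
    m=cv2.morphologyEx((g<thr).astype(np.uint8),cv2.MORPH_OPEN,np.ones((3,3)))
    for k in cv2.findContours(m,cv2.RETR_EXTERNAL,cv2.CHAIN_APPROX_NONE)[0]:
        if cv2.contourArea(k)<mina: continue
        p=k[:,0,:]+[x0,y0]; w=ray(c,p,z)[:,:2]; r=cv2.minAreaRect((w*1000).astype(np.float32))
        print('px',p.mean(0).round(),'ctr',np.round(r[0],1),'size',np.round(r[1],1),'ang',round(r[2],2),'area',cv2.contourArea(k))
E
python3 - <<'E'
from h import *
c=cam("wrist"); im=cv2.imread('pics/wrist0.png')[:,:,::-1]
for thr in (50,62,75): print(thr); bars(c,im,(80,110,300,275),thr); bars(c,im,(170,330,300,370),thr,100,.006)
c=cam("scene"); im=cv2.imread('pics/scene0.png')[:,:,::-1]; print('scene')
bars(c,im,(250,135,365,235),60,60)
h=cv2.cvtColor(im,cv2.COLOR_RGB2HSV); m=cv2.inRange(h,(8,90,110),(25,255,255)); m[:215]=0;
for k in cv2.findContours(m,0,1)[0]:
    if cv2.contourArea(k)>300:
        w=ray(c,k[:,0,:],.006)[:,:2]*1000; print('rest',cv2.minAreaRect(w.astype(np.float32)))
E
```

```text
50
px [161. 255.] ctr [490.8 -83.9] size [114.6  21.3] ang 0.85 area 1750.0
px [204. 148.] ctr [545.9  31.2] size [16.7 91. ] ang 83.62 area 1432.0
px [212. 352.] ctr [ 539.8 -211.4] size [71.6 15.2] ang 11.36 area 553.0
62
px [161. 255.] ctr [490.5 -83.7] size [114.7  22.4] ang 0.03 area 1852.0
px [205. 148.] ctr [545.9  31.1] size [17.5 91.1] ang 83.61 area 1486.5
px [213. 352.] ctr [ 540.2 -211.3] size [73.2 16.1] ang 11.8 area 605.5
75
px [161. 255.] ctr [491.  -83.7] size [116.   22.4] ang 0.03 area 1891.5
px [204. 148.] ctr [545.9  31. ] size [18.1 91.3] ang 83.61 area 1535.5
px [225. 349.] ctr [ 554.8 -207.4] size [105.   18.7] ang 11.55 area 795.0
scene
px [287. 211.] ctr [548.4  30.2] size [14.9 90.7] ang 83.8 area 162.5
px [331. 187.] ctr [496.4 -85.4] size [112.4  24.1] ang 1.11 area 304.5
px [338. 148.] ctr [ 541.2 -209.8] size [68.9 18.5] ang 10.97 area 107.0
rest ((517.8995361328125, 352.78717041015625), (118.25812530517578, 36.77776336669922), 4.6882781982421875)
rest ((541.6112060546875, 257.23760986328125), (36.79208755493164, 147.41676330566406), 81.63233184814453)
rest ((525.0289306640625, 142.0069122314453), (34.589988708496094, 178.6547088623047), 85.4360122680664)
```

Request:
play_rows(
  deltas=[
    [0, 40, 10, 0, 0, 0, 85],
    [0, 40, 10, 0, 0, 0, 85],
    [0, 40, 10, 0, 0, 0, 85],
    [0, 40, 10, 0, 0, 0, 85],
    [0, 20, 10, 0, 0, 0, 85],
    [0, 0, 0, 0, 0, 0, 85],
    [0, 0, 0, 0, 0, 0, 85],
  ],
)

```text
clock: 1.02
position: [0.6251, 0.1783, 0.2809]
tool_rot: [-0.378, 1.57, -1.951]
force: [-0.4, -0.5, -0.4]
grip_width: 0.0851
```

```bash
python3 - <<'E'
from h import *
c,im=grab("wrist","wrist1.png")
h=cv2.cvtColor(im,cv2.COLOR_RGB2HSV); m=cv2.inRange(h,(8,70,110),(25,255,255))
for k in cv2.findContours(m,0,1)[0]:
    if cv2.contourArea(k)>2000:
        w=ray(c,k[:,0,:],.006)[:,:2]*1000; print('rest',k[:,0].mean(0),np.round(np.hstack([np.array(v).ravel() for v in cv2.minAreaRect(w.astype(np.float32))]),2))
E
```

```text
rest [203.33827893  96.37982196] [538.93 258.18  36.25 150.38  81.19]
rest [174.53558052   8.76779026] [516.31 341.6   21.08 121.56  89.86]
```

View pics/wrist1.png

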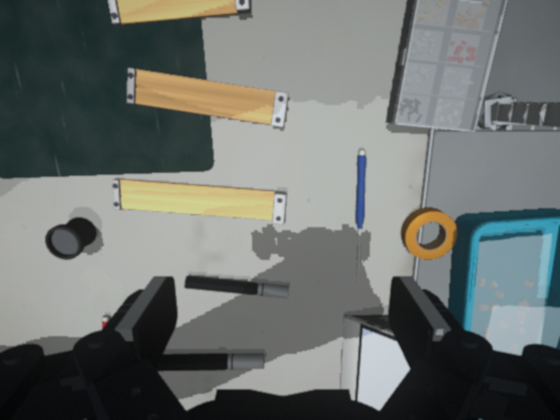

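Wrist picture: the rests are at (180,10) small, (205,97) medium and (200,198) large, with all the tall stops on the right (+x). I move on to see the small rest whole.

Request:
play_rows(
  deltas=[
    [-15, 40, 0, 0, 0, 0, 85],
    [-15, 40, 0, 0, 0, 0, 85],
    [-15, 10, 0, 0, 0, 0, 85],
    [0, 0, 0, 0, 0, 0, 85],
    [0, 0, 0, 0, 0, 0, 85],
  ],
)

```text
clock: 1.7
position: [0.5808, 0.2682, 0.2814]
tool_rot: [0.615, 1.57, -0.958]
force: [1.1, 0.1, 0.0]
grip_width: 0.0848
```

```bash
python3 - <<'E'
from h import *
c,im=grab("wrist","wrist2.png"); print(telemetry.observe()['position'])
h=cv2.cvtColor(im,cv2.COLOR_RGB2HSV); m=cv2.inRange(h,(8,70,110),(34,255,255))
for k in cv2.findContours(m,0,1)[0]:
    if cv2.contourArea(k)>2000:
        w=ray(c,k[:,0,:],.006)[:,:2]*1000; r=cv2.minAreaRect(w.astype(np.float32)); a=r[2] if r[1][0]>r[1][1] else r[2]-90
        L=max(r[1]); d={120:16,150:21,180:26}[min((120,150,180),key=lambda q:abs(q-L))]
        o=np.array(r[0])+d*np.array([np.cos(np.radians(a)),np.sin(np.radians(a))])
        print('rest',k[:,0].mean(0).round(),np.round(r[0],1),np.round(r[1],1),'ang',round(a,2),'origin',o.round(1))
# gauges from first wrist picture saved before: refine axis
E
```

```text
[0.5808549  0.26824277 0.28131535]
rest [237. 268.] [523.2 142.9] [ 37.  180.8] ang -4.67 origin [549.1 140.8]
rest [247. 177.] [539.7 258.2] [ 37.4 151.1] ang -8.54 origin [560.4 255.1]
rest [223.  91.] [515.9 353.5] [120.4  36.9] ang 4.52 origin [531.9 354.8]
```

```bash
cat >> h.py <<'E'
from scipy.spatial.transform import Rotation as Ro
def need(x,y,z,a):
    "delta (mm,deg) to put TCP at x,y,z mm with jaws across bar at yaw a deg"
    s=telemetry.observe(); R=Ro.from_euler('xyz',s['tool_rot']).as_matrix()
    ty=R[:,1]; cur=np.degrees(np.arctan2(ty[1],ty[0])); d=(a+90-cur+90)%180-90
    tilt=np.degrees(np.cross(R[:,0],[0,0,-1]))
    print('pos',(s['position']*1000).round(1),'D',(np.array([x,y,z])-s['position']*1000).round(1),'dyaw',round(d,2),'or',round(d-180*np.sign(d),2),'tilt',tilt.round(2),'w',round(s['grip_width']*1000,1),'F',s['force'].round(1),'q7',s['qpos'][6].round(2),'t',s['clock'])
E
python3 - <<'E'
from h import *
need(586,27,150,-6.4)
c=cam("scene"); print('loupe',ray(c,[340,260],.021)*1000)
E
```

```text
pos [580.9 268.2 281.3] D [   5.1 -241.2 -131.3] dyaw 83.73 or -96.27 tilt [0.03 0.02 0.  ] w 85.0 F [-0.9  0.4  0.6] q7 -0.56 t 1.75
loupe [[377.88190043  98.97689412  21.        ]]
```

Request:
play_rows(
  deltas=[
    [1, -30, 0, 0, 0, 10.5, 60],
    [1, -30, -10, 0, 0, 10.5, 60],
    [1, -30, -20, 0, 0, 10.5, 60],
    [1, -30, -20, 0, 0, 10.5, 60],
    [1, -30, -20, 0, 0, 10.5, 60],
    [0, -30, -20, 0, 0, 10.5, 60],
    [0, -30, -20, 0, 0, 10.5, 60],
    [0, -31, -20, 0, 0, 10.2, 60],
  ],
)

```text
clock: 2.75
position: [0.5852, 0.0267, 0.1506]
tool_rot: [-0.726, 1.57, -0.832]
force: [1.0, 0.1, 0.4]
grip_width: 0.0601
```

Request:
play_rows(
  deltas=[
    [0, 0, 0, 0, 0, 0, 60],
    [0, 0, 0, 0, 0, 0, 60],
    [0, 0, 0, 0, 0, 0, 60],
  ],
)

```text
clock: 3.12
position: [0.5853, 0.0297, 0.1518]
tool_rot: [0.344, 1.57, 0.233]
force: [-0.5, 0.6, -0.7]
grip_width: 0.06
```

```bash
python3 - <<'E'
from h import *
need(586,27,150,-6.4)
c,im=grab("wrist","wrist3.png")
bars(c,im,(0,0,560,420),60)
E
```

```text
pos [585.3  29.7 151.8] D [ 0.7 -2.7 -1.8] dyaw -0.08 or 179.92 tilt [-0.01  0.06  0.  ] w 60.0 F [-0.5  0.6 -0.7] q7 1.08 t 3.125
px [297. 367.] ctr [728.9  12.2] size [554.4 164.2] ang 83.66 area 39599.0
px [277. 148.] ctr [548.6  31. ] size [17.3 92.4] ang 83.9 area 2490.0
px [115.  91.] ctr [493.9 -83.8] size [116.1  23.1] ang 0.75 area 4720.5
px [508.  58.] ctr [499.7 207.5] size [85.8 69.7] ang 1.81 area 10888.0
```

View pics/wrist3.png

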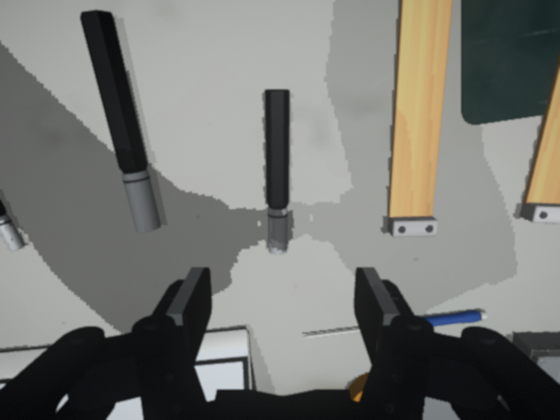

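Wrist close-up: the medium gauge (black, steel head) is at (277,170) with its head tip at about (278,253). The large gauge is at (120,120) and the large rest's tall stop is at (412,226). Next I find the balance point from the head end face and the junction.

```bash
python3 - <<'E'
from h import *
c=cam("wrist"); print(-c[1].T@c[2]*1000)
im=cv2.imread('pics/wrist3.png')
print(im[196:262,278].max(1))
for p,z in (((278,90),16),((278,210),16),((278,253),8),((278,253),1)): print(p,z,(ray(c,p,z/1000)*1000).round(1))
for p,z in (((98,10),20),((132,174),20),((147,231),10),((150,231),1)): print(p,z,(ray(c,p,z/1000)*1000).round(1))
E
```

```text
[510.81336799  39.59637416 295.10472607]
[ 44  43  44  44  44  43  43  44  41  40  38  35  39  56  78  87  87  87
  86  77  60  55  67  79  86  87  86  86  87  88  87  86  87  87  87  88
  86  89  88  87  87  89  87  87  90  92  97 104 105 106 108 108 110 126
 155 172 177 176 174 178 181 182 181 182 182 181]
(278, 90) 16 [[503.   37.1  16. ]]
(278, 210) 16 [[593.   26.8  16. ]]
(278, 253) 8 [[633.2  22.1   8. ]]
(278, 253) 1 [[636.2  21.7   1. ]]
(98, 10) 20 [[439.  -77.4  20. ]]
(132, 174) 20 [[551.2 -80.3  20. ]]
(147, 231) 10 [[600.9 -83.3  10. ]]
(150, 231) 1 [[604.  -84.6   1. ]]
```

Request:
play_rows(
  deltas=[
    [3, -3, -30, 0, 0, 0.2, 50],
    [0, 0, -30, 0, 0, 0, 50],
    [0, 0, -30, 0, 0, 0, 50],
    [0, 0, -20, 0, 0, 0, 50],
    [0, 0, -10, 0, 0, 0, 50],
    [0, 0, 0, 0, 0, 0, 50],
    [0, 0, 0, 0, 0, 0, 50],
  ],
)

```text
clock: 4.05
position: [0.5885, 0.026, 0.0322]
tool_rot: [0.129, 1.57, 0.022]
force: [0.5, -0.1, 0.7]
grip_width: 0.0505
```

```bash
python3 - <<'E'
from h import *
need(588.2,26.8,3.5,-6.2)
E
```

```text
pos [588.5  26.   32.2] D [ -0.3   0.8 -28.7] dyaw -0.09 or 179.91 tilt [-0.    0.07  0.  ] w 50.5 F [ 0.5 -0.1  0.7] q7 1.02 t 4.05
```

Request:
play_rows(
  deltas=[
    [0, 1, -15, 0, 0, 0, 50],
    [0, 0, -13, 0, 0, 0, 50],
    [0, 0, 0, 0, 0, 0, 30],
    [0, 0, 0, 0, 0, 0, 20],
    [0, 0, 0, 0, 0, 0, 5],
    [0, 0, 0, 0, 0, 0, 5],
    [0, 0, 0, 0, 0, 0, 5],
    [0, 0, 0, 0, 0, 0, 5],
  ],
  grip_force=40,
)

```text
clock: 5.05
position: [0.5882, 0.027, 0.0036]
tool_rot: [0.037, 1.57, -0.07]
force: [-1.3, 0.1, 6.1]
grip_width: 0.0149
```

Request:
play_rows(
  deltas=[
    [0, 0, 10, 0, 0, 0, 5],
    [0, 0, 20, 0, 0, 0, 5],
    [0, 0, 30, 0, 0, 0, 5],
    [0, 0, 0, 0, 0, 0, 5],
    [0, 0, 0, 0, 0, 0, 5],
  ],
)

```text
clock: 5.68
position: [0.588, 0.0268, 0.0637]
tool_rot: [-0.151, 1.57, -0.258]
force: [0.1, 0.5, -2.4]
grip_width: 0.0146
```

```bash
python3 - <<'E'
from h import *
need(560.4,255.1,62,-8.54); print(telemetry.observe()['moment'])
c,im=grab("wrist","wrist4.png"); bars(c,im,(200,0,360,270),60,z=.073)
E
```

```text
pos [588.   26.8  63.7] D [-27.6 228.3  -1.7] dyaw -2.43 or 177.57 tilt [0.01 0.02 0.  ] w 14.6 F [ 0.1  0.5 -2.4] q7 1.03 t 5.675
[-0.00686741  0.02506881 -0.00970217]
px [282. 169.] ctr [540.1  33.5] size [18.1 75.7] ang 83.88 area 9225.0
```

View pics/wrist4.png

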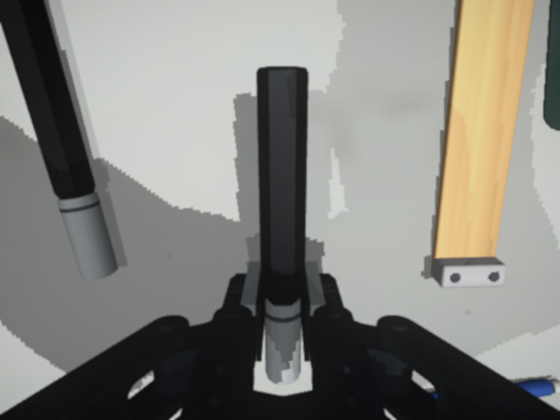

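```bash
python3 - <<'E'
from h import *
c=cam("wrist")
for p,z in (((282,68),76),((283,302),76)): print((ray(c,p,z/1000)*1000).round(1))
im=cv2.imread('pics/wrist4.png').max(2)
for r in (85,120,160,200,240):
    xs=np.where(im[r,230:340]<62)[0]+230; a=ray(c,[[xs[0],r],[xs[-1]+1,r]],.0681)*1000; print(r,xs[0],xs[-1],a[0].round(1),a[1].round(1),round(np.linalg.norm(a[0]-a[1]),2))
E
```

```text
[[502.8  37.4  76. ]]
[[590.3  28.4  76. ]]
85 258 306 [506.9  28.3  68.1] [508.8  45.7  68.1] 17.53
120 258 306 [519.   26.8  68.1] [520.9  44.7  68.1] 18.0
160 259 305 [533.6  25.3  68.1] [535.5  43.   68.1] 17.82
200 260 304 [549.2  23.7  68.1] [551.1  41.2  68.1] 17.62
240 260 304 [565.8  21.6  68.1] [567.8  39.7  68.1] 18.22
```

Request:
play_rows(
  deltas=[
    [-3, 30, 10, 0, 0, -0.4, 5],
    [-4, 40, 10, 0, 0, -0.4, 5],
    [-5, 40, 0, 0, 0, -0.4, 5],
    [-5, 40, 0, 0, 0, -0.4, 5],
    [-5, 40, 0, 0, 0, -0.4, 5],
    [-6, 38, 0, 0, 0, -0.4, 5],
    [0, 0, 0, 0, 0, 0, 5],
    [0, 0, 0, 0, 0, 0, 5],
  ],
)

```text
clock: 6.72
position: [0.5597, 0.2543, 0.0826]
tool_rot: [-2.165, 1.569, -2.313]
force: [-0.5, 0.2, -1.8]
grip_width: 0.0146
```

```bash
python3 - <<'E'
from h import *
need(560.4,255.1,10,-8.54)
c,im=grab("wrist","wrist5.png")
E
```

```text
pos [559.7 254.3  82.6] D [  0.7   0.8 -72.6] dyaw -0.04 or 179.96 tilt [ 0.06 -0.05  0.  ] w 14.6 F [-0.5  0.2 -1.8] q7 0.65 t 6.725
```

View pics/wrist5.png

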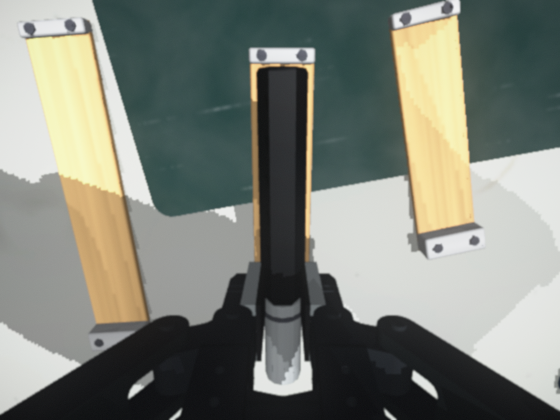

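The gauge is held level and lines up with the medium rest (bar axis at column 282, stop centre at column 282). I lower it.

Request:
play_rows(
  deltas=[
    [0.7, 0.8, -25, 0, 0, 0, 5],
    [0, 0, -25, 0, 0, 0, 5],
    [0, 0, -12, 0, 0, 0, 5],
    [0, 0, -6, 0, 0, 0, 5],
    [0, 0, -3, 0, 0, 0, 5],
    [0, 0, 0, 0, 0, 0, 5],
  ],
)

```text
clock: 7.52
position: [0.5609, 0.2558, 0.0127]
tool_rot: [0.506, 1.57, 0.357]
force: [-0.2, -0.4, -1.1]
grip_width: 0.0147
```

Request:
play_rows(
  deltas=[
    [0, 0, -1, 0, 0, 0, 5],
    [0, 0, 0, 0, 0, 0, 5],
  ],
)

```text
clock: 7.78
position: [0.5608, 0.2559, 0.0115]
tool_rot: [0.565, 1.57, 0.417]
force: [0.0, -0.2, -1.3]
grip_width: 0.0147
```

```bash
python3 - <<'E'
from h import *
need(560.4,255.1,9.6,-8.54)
E
```

```text
pos [560.8 255.9  11.5] D [-0.4 -0.8 -1.9] dyaw -0.04 or 179.96 tilt [-0.01  0.02  0.  ] w 14.7 F [ 0.  -0.2 -1.3] q7 0.62 t 7.775
```

Request:
play_rows(
  deltas=[
    [-0.4, -0.8, -1, 0, 0, 0, 5],
    [0, 0, -0.7, 0, 0, 0, 5],
    [0, 0, 0, 0, 0, 0, 5],
    [0, 0, 0, 0, 0, 0, 5],
  ],
)

```text
clock: 8.28
position: [0.5603, 0.2549, 0.0096]
tool_rot: [-1.906, 1.571, -2.054]
force: [0.2, -0.7, 0.6]
grip_width: 0.0149
```

Request:
play_rows(
  deltas=[
    [0, 0, -0.3, 0, 0, 0, 5],
    [0, 0, 0, 0, 0, 0, 17],
    [0, 0, 0, 0, 0, 0, 20],
    [0, 0, 0, 0, 0, 0, 28],
    [0, 0, 0, 0, 0, 0, 45],
    [0, 0, 0, 0, 0, 0, 45],
    [0, 0, 20, 0, 0, 0, 45],
    [0, 0, 30, 0, 0, 0, 45],
  ],
)

```text
clock: 9.28
position: [0.56, 0.2549, 0.0605]
tool_rot: [-2.614, 1.57, -2.762]
force: [-0.3, 1.3, 0.3]
grip_width: 0.0452
```

Request:
play_rows(
  deltas=[
    [0, 0, 40, 0, 0, 0, 50],
    [0, 0, 40, 0, 0, 0, 50],
    [0, 0, 20, 0, 0, 0, 50],
    [0, 0, 0, 0, 0, 0, 50],
    [0, 0, 0, 0, 0, 0, 50],
    [0, 0, 0, 0, 0, 0, 50],
  ],
)

```text
clock: 10.02
position: [0.5599, 0.2548, 0.1586]
tool_rot: [-2.538, 1.57, -2.686]
force: [0.7, 0.3, -0.5]
grip_width: 0.0504
```

```bash
python3 - <<'E'
from h import *
need(545,-84,150,0.75)
c,im=grab("wrist","wrist6.png")
E
```

```text
pos [559.9 254.8 158.6] D [ -14.9 -338.8   -8.6] dyaw 9.25 or -170.75 tilt [ 0.03 -0.06  0.  ] w 50.4 F [ 0.7  0.3 -0.5] q7 0.69 t 10.025
```

View pics/wrist6.png

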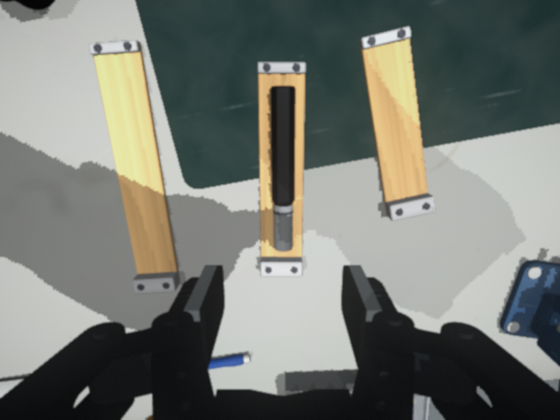

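Medium gauge is on its rest between the stops (handle end at row 86, head end at row 250). I'll measure how well it is centred and go to the large gauge.

```bash
python3 - <<'E'
from h import *
c=cam("wrist"); im=cv2.imread('pics/wrist6.png')
for r in (100,130,160,190):
    g=im[r].max(1); xs=np.where(g[262:302]<62)[0]+262
    hsv=cv2.cvtColor(im,cv2.COLOR_BGR2HSV)[r]; w=[x for x in range(245,320) if 8<=hsv[x,0]<=34 and hsv[x,1]>90 and g[x]>70]
    b=ray(c,[[xs[0]-.5,r],[xs[-1]+.5,r]],.014)*1000; s=ray(c,[[w[0]-.5,r],[w[-1]+.5,r]],.006)*1000
    print(r,xs[0],xs[-1],w[0],w[-1],'bar mid',b.mean(0).round(1),'strip mid',s.mean(0).round(1))
print(im[60:92,283].max(1), im[240:275,283].max(1))
for p,z in (((283,73),10),((283,86),22),((283,250),14),((283,262),18)): print(p,(ray(c,p,z/1000)*1000).round(1))
E
```

```text
100 271 293 259 304 bar mid [484.9 267.1  14. ] strip mid [484.8 266.7   6. ]
130 272 293 259 303 bar mid [506.8 264.2  14. ] strip mid [507.2 262.9   6. ]
160 272 293 260 303 bar mid [529.7 260.8  14. ] strip mid [530.8 259.8   6. ]
190 273 292 260 301 bar mid [553.7 257.2  14. ] strip mid [555.3 255.2   6. ]
[ 68 100 155 192 210 215 214 213 210 210 206 192 155 113 135 180 199 200
 199 201 203 206 207 207 198 160  94  47  45  46  47  48] [109 120 127 130 129 129 130 129 129 130 135 177 220 232 233 229 201 142
 103 100 103 131 183 215 227 229 229 229 230 231 231 230 230 229 227]
(283, 73) [[465.9 270.7  10. ]]
(283, 86) [[475.5 269.3  22. ]]
(283, 250) [[605.4 249.9  14. ]]
(283, 262) [[614.6 248.5  18. ]]
```

Request:
play_rows(
  deltas=[
    [-2, -45, 0, 0, 0, 1.2, 50],
    [-2, -45, 0, 0, 0, 1.2, 50],
    [-2, -45, 0, 0, 0, 1.2, 50],
    [-2, -45, 0, 0, 0, 1.2, 50],
    [-2, -45, 0, 0, 0, 1.2, 50],
    [-2, -45, 0, 0, 0, 1.2, 50],
    [-2, -45, 0, 0, 0, 1.2, 50],
    [-1, -24, -8, 0, 0, 0.8, 50],
  ],
)

```text
clock: 11.08
position: [0.545, -0.0866, 0.1511]
tool_rot: [-1.732, 1.57, -1.722]
force: [1.3, 0.4, -0.1]
grip_width: 0.0497
```

Request:
play_rows(
  deltas=[
    [0, 0, 0, 0, 0, 0, 50],
    [0, 0, 0, 0, 0, 0, 50],
    [0, 0, 0, 0, 0, 0, 50],
  ],
)

```text
clock: 11.45
position: [0.5455, -0.0829, 0.1514]
tool_rot: [1.043, 1.57, 1.056]
force: [0.7, -0.9, -0.5]
grip_width: 0.0502
```

```bash
python3 - <<'E'
from h import *
need(545,-84,150,0.75)
c,im=grab("wrist","wrist7.png")
bars(c,im,(200,0,360,300),60,z=.010)
col=im[:,280].max(1); print(col.tolist()[0:280])
E
```

```text
pos [545.5 -82.9 151.4] D [-0.5 -1.1 -1.4] dyaw -0.03 or 179.97 tilt [-0.02  0.01  0.  ] w 50.2 F [ 0.7 -0.9 -0.5] q7 1.4 t 11.45
px [349. 285.] ctr [620.  -21.4] size [32.3 14.9] ang 3.47 area 397.5
px [215. 285.] ctr [ 621.6 -141.5] size [31.7 18.6] ang 0.59 area 427.0
px [281. 129.] ctr [495.5 -83. ] size [114.4  22.2] ang 0.83 area 4229.0
[175, 175, 175, 175, 175, 176, 176, 176, 176, 176, 178, 176, 176, 174, 175, 175, 175, 175, 175, 175, 175, 176, 175, 175, 176, 175, 175, 175, 176, 176, 175, 176, 175, 177, 176, 176, 177, 176, 175, 175, 175, 175, 175, 176, 175, 176, 176, 176, 175, 175, 176, 175, 157, 105, 54, 47, 52, 55, 54, 54, 54, 54, 55, 54, 54, 54, 54, 52, 54, 53, 53, 52, 53, 53, 53, 52, 53, 53, 53, 52, 54, 53, 53, 52, 51, 52, 52, 52, 52, 51, 52, 50, 51, 52, 51, 51, 51, 51, 51, 51, 52, 50, 51, 51, 50, 51, 51, 51, 50, 51, 50, 51, 50, 49, 50, 49, 49, 48, 50, 49, 48, 49, 49, 49, 49, 50, 48, 49, 49, 48, 48, 48, 49, 48, 49, 48, 48, 48, 47, 48, 48, 47, 48, 48, 47, 48, 47, 47, 47, 49, 47, 47, 47, 47, 46, 47, 48, 47, 48, 46, 47, 46, 47, 46, 45, 46, 45, 45, 46, 45, 44, 44, 43, 45, 46, 45, 43, 45, 45, 44, 45, 44, 45, 44, 45, 45, 44, 44, 44, 44, 43, 43, 44, 42, 43, 43, 42, 43, 42, 42, 44, 43, 43, 40, 38, 34, 37, 67, 106, 123, 121, 120, 120, 114, 95, 68, 61, 77, 88, 93, 94, 95, 94, 94, 94, 93, 94, 94, 94, 94, 93, 94, 94, 94, 94, 94, 93, 93, 94, 94, 94, 94, 97, 115, 147, 161, 163, 163, 163, 160, 156, 159, 163, 162, 164, 169, 180, 186, 183, 178, 180, 179, 180, 179, 178, 182, 184, 184, 183, 183, 183, 183, 183, 182, 183, 183, 184, 183, 182, 183]
```

```bash
python3 - <<'E'
from h import *
c=cam("wrist")
for p,z in (((281,53),20),((281,211.5),20),((281,250.5),20),((281,250.5),10)): print((ray(c,p,z/1000)*1000).round(1))
b=cv2.imread('pics/wrist6.png')[50:290,220:350]; cv2.imwrite('pics/crop6.png',cv2.resize(b,None,fx=2.5,fy=2.5,interpolation=2))
E
```

```text
[[438.8 -83.9  20. ]]
[[553.5 -82.5  20. ]]
[[586.5 -82.1  20. ]]
[[590.7 -82.1  10. ]]
```

View pics/crop6.png

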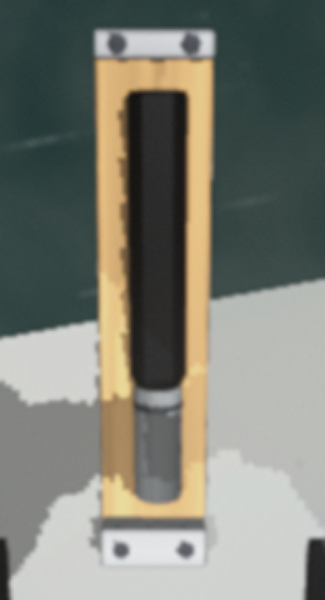

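Crop: the medium gauge is straight on its rest and about 1 mm off centre towards +y, with equal end gaps. Now the large gauge. I go down on its balance point, about (545, -82.5).

Request:
play_rows(
  deltas=[
    [-0.6, 0.3, -30, 0, 0, 0, 50],
    [0, 0, -40, 0, 0, 0, 50],
    [0, 0, -40, 0, 0, 0, 50],
    [0, 0, -20, 0, 0, 0, 50],
    [0, 0, -10, 0, 0, 0, 50],
    [0, 0, -6, 0, 0, 0, 50],
    [0, 0, 0, 0, 0, 0, 50],
    [0, 0, 0, 0, 0, 0, 35],
  ],
)

```text
clock: 12.5
position: [0.5451, -0.0838, 0.006]
tool_rot: [-0.176, 1.57, -0.164]
force: [0.6, 0.0, 0.0]
grip_width: 0.0352
```

Request:
play_rows(
  deltas=[
    [0, 0, 0, 0, 0, 0, 25],
    [0, 0, 0, 0, 0, 0, 8],
    [0, 0, 0, 0, 0, 0, 8],
    [0, 0, 0, 0, 0, 0, 8],
    [0, 0, 0, 0, 0, 0, 8],
  ],
  grip_force=55,
)

```text
clock: 13.12
position: [0.5449, -0.0838, 0.0059]
tool_rot: [-0.315, 1.57, -0.303]
force: [-2.5, 0.7, 10.0]
grip_width: 0.0185
```

Request:
play_rows(
  deltas=[
    [0, 0, 10, 0, 0, 0, 8],
    [0, 0, 20, 0, 0, 0, 8],
    [0, 0, 30, 0, 0, 0, 8],
    [0, 0, 20, 0, 0, 0, 8],
    [0, 0, 0, 0, 0, 0, 8],
    [0, 0, 0, 0, 0, 0, 8],
  ],
)

```text
clock: 13.88
position: [0.5443, -0.0838, 0.0848]
tool_rot: [-3.104, 1.57, -3.092]
force: [-0.5, 0.3, -3.0]
grip_width: 0.0185
```

```bash
python3 - <<'E'
from h import *
need(549.1,140.8,85,-4.67); print(telemetry.observe()['moment'])
c,im=grab("wrist","wrist8.png")
E
```

```text
pos [544.3 -83.8  84.8] D [4.800e+00 2.246e+02 2.000e-01] dyaw -5.36 or 174.64 tilt [ 0.   -0.04  0.  ] w 18.5 F [-0.5  0.3 -3. ] q7 1.35 t 13.875
[-0.05178033  0.00296809 -0.01296658]
```

View pics/wrist8.png

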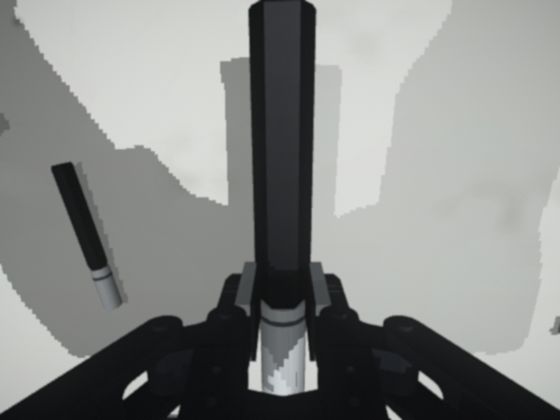

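Large gauge is held level, head at (283,345). The small gauge is at (88,235), black handle and steel head. I carry the large one to its rest.

Request:
play_rows(
  deltas=[
    [0, 25, 0, 0, 0, -0.8, 8],
    [1, 35, 0, 0, 0, -0.8, 8],
    [1, 40, 0, 0, 0, -0.8, 8],
    [1, 40, 0, 0, 0, -0.8, 8],
    [1, 40, 0, 0, 0, -0.8, 8],
    [1, 30, 0, 0, 0, -0.8, 8],
    [0, 13, 0, 0, 0, -0.6, 8],
    [0, 0, 0, 0, 0, 0, 8],
  ],
)

```text
clock: 14.92
position: [0.5493, 0.1394, 0.0847]
tool_rot: [-2.643, 1.57, -2.724]
force: [0.5, -1.9, -1.5]
grip_width: 0.0184
```

Request:
play_rows(
  deltas=[
    [0, 0, 0, 0, 0, 0, 8],
    [0, 0, 0, 0, 0, 0, 8],
  ],
)

```text
clock: 15.18
position: [0.5498, 0.138, 0.0852]
tool_rot: [-1.69, 1.57, -1.774]
force: [-0.2, 0.8, -3.7]
grip_width: 0.0187
```

```bash
cat >> h.py <<'E'
def lat(c,im,rows,zb,zs=.006,thr=62):
    hs=cv2.cvtColor(im,cv2.COLOR_RGB2HSV)
    for r in rows:
        g=im[r].max(1); xs=np.where(g[240:325]<thr)[0]+240
        w=[x for x in range(200,370) if 8<=hs[r,x,0]<=34 and hs[r,x,1]>80 and g[x]>70]
        if not w: continue
        b=ray(c,[[xs[0]-.5,r],[xs[-1]+.5,r]],zb).mean(0)*1000; s=ray(c,[[w[0]-.5,r],[w[-1]+.5,r]],zs).mean(0)*1000
        print(r,xs[0],xs[-1],w[0],w[-1],'bar',b.round(1),'strip',s.round(1))
E
python3 - <<'E'
from h import *
need(549.1,140.8,85,-4.67)
c,im=grab("wrist","wrist9.png"); lat(c,im,range(20,260,40),.095)
E
```

```text
pos [549.8 138.   85.2] D [-0.7  2.8 -0.2] dyaw 0.11 or -179.89 tilt [ 0.03 -0.01  0.  ] w 18.7 F [-0.2  0.8 -3.7] q7 0.89 t 15.175
```

View pics/wrist9.png

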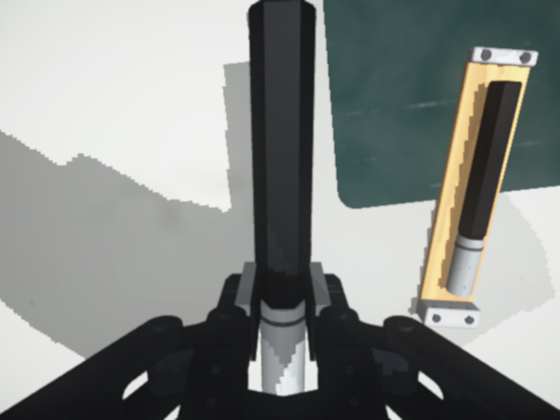

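The large rest is hidden under the bar at this height, as expected. I lower it part-way and check sideways.

Request:
play_rows(
  deltas=[
    [-0.7, 2.2, -20, 0, 0, 0, 8],
    [0, 0, -20, 0, 0, 0, 8],
    [0, 0, -15, 0, 0, 0, 8],
    [0, 0, 0, 0, 0, 0, 8],
    [0, 0, 0, 0, 0, 0, 8],
  ],
)

```text
clock: 15.85
position: [0.5493, 0.1415, 0.0308]
tool_rot: [0.346, 1.57, 0.263]
force: [-0.1, 0.2, -3.0]
grip_width: 0.019
```

```bash
python3 - <<'E'
from h import *
need(549.1,140.8,12,-4.67)
c,im=grab("wrist","wrist10.png"); lat(c,im,range(10,260,30),.0345)
E
```

```text
pos [549.3 141.5  30.8] D [ -0.2  -0.7 -18.8] dyaw 0.04 or -179.96 tilt [-0.01  0.03  0.  ] w 19.0 F [-0.1  0.2 -3. ] q7 0.85 t 15.85
10 249 314 248 318 bar [445.1 151.4  34.5] strip [439.1 152.4   6. ]
40 250 313 233 317 bar [454.4 150.6  34.5] strip [450.  148.1   6. ]
70 251 313 237 316 bar [464.2 149.9  34.5] strip [461.8 147.7   6. ]
100 252 312 241 315 bar [474.4 149.1  34.5] strip [474.1 147.3   6. ]
130 253 311 239 314 bar [485.  148.2  34.5] strip [486.9 145.5   6. ]
160 254 310 243 314 bar [496.2 147.3  34.5] strip [500.5 145.3   6. ]
190 254 310 242 313 bar [507.9 146.3  34.5] strip [514.5 143.6   6. ]
220 255 309 245 312 bar [520.3 145.3  34.5] strip [529.4 142.8   6. ]
250 255 309 241 312 bar [533.2 144.2  34.5] strip [544.9 140.4   6. ]
```

View pics/wrist10.png

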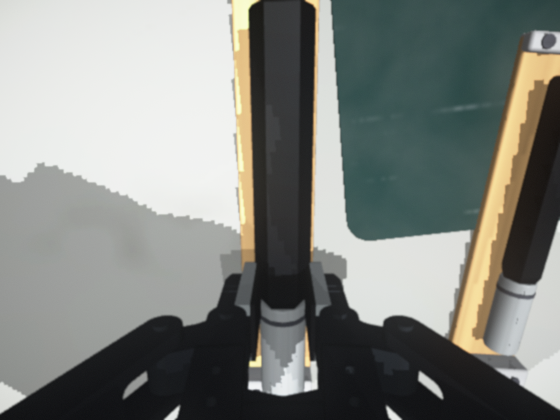

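The bar is about 1.7 mm too far towards +y (bar mid column 282, strip mid column 277). I correct that while going down.

Request:
play_rows(
  deltas=[
    [-0.2, -1.7, -8, 0, 0, 0, 8],
    [0, 0, -6, 0, 0, 0, 8],
    [0, 0, -3, 0, 0, 0, 8],
    [0, 0, 0, 0, 0, 0, 8],
    [0, 0, 0, 0, 0, 0, 8],
  ],
)

```text
clock: 16.52
position: [0.5489, 0.1398, 0.0134]
tool_rot: [0.13, 1.571, 0.048]
force: [-0.3, 0.2, -3.1]
grip_width: 0.0186
```

```bash
python3 - <<'E'
from h import *
need(549.1,139.8,11.8,-4.67)
c,im=grab("wrist","wrist11.png"); lat(c,im,range(40,260,40),.0175)
E
```

```text
pos [548.9 139.8  13.4] D [ 0.2 -0.  -1.6] dyaw 0.03 or -179.97 tilt [-0.    0.01  0.  ] w 18.6 F [-0.3  0.2 -3.1] q7 0.84 t 16.525
40 250 313 232 325 bar [454.  148.9  17.5] strip [452.2 147.9   6. ]
80 251 312 234 324 bar [467.  147.8  17.5] strip [466.4 146.9   6. ]
120 252 311 247 323 bar [480.9 146.7  17.5] strip [481.6 148.    6. ]
160 254 310 246 321 bar [495.7 145.6  17.5] strip [497.5 146.1   6. ]
200 255 309 238 320 bar [511.4 144.3  17.5] strip [514.4 142.8   6. ]
240 255 309 240 319 bar [528.2 142.9  17.5] strip [532.6 141.5   6. ]
```

Request:
play_rows(
  deltas=[
    [0.2, -1, -0.7, 0, 0, 0, 8],
    [0, 0, -0.6, 0, 0, 0, 8],
    [0, 0, 0, 0, 0, 0, 8],
    [0, 0, 0, 0, 0, 0, 8],
  ],
)

```text
clock: 17.08
position: [0.549, 0.1388, 0.012]
tool_rot: [0.683, 1.571, 0.601]
force: [0.1, 0.1, -1.6]
grip_width: 0.0182
```

Request:
play_rows(
  deltas=[
    [0, 0, -0.4, 0, 0, 0, 8],
    [0, 0, 0, 0, 0, 0, 8],
    [0, 0, 0, 0, 0, 0, 20],
    [0, 0, 0, 0, 0, 0, 24],
    [0, 0, 0, 0, 0, 0, 32],
    [0, 0, 0, 0, 0, 0, 50],
    [0, 0, 0, 0, 0, 0, 50],
  ],
)

```text
clock: 17.95
position: [0.549, 0.1388, 0.0116]
tool_rot: [-1.621, 1.571, -1.703]
force: [0.6, -0.8, -1.0]
grip_width: 0.05
```

Request:
play_rows(
  deltas=[
    [0, 0, 20, 0, 0, 0, 50],
    [0, 0, 30, 0, 0, 0, 50],
    [0, 0, 40, 0, 0, 0, 50],
    [0, 0, 40, 0, 0, 0, 50],
    [0, 0, 10, 0, 0, 0, 50],
    [0, 0, 0, 0, 0, 0, 50],
    [0, 0, 0, 0, 0, 0, 50],
    [0, 0, 0, 0, 0, 0, 50],
  ],
)

```text
clock: 18.95
position: [0.5485, 0.1387, 0.1507]
tool_rot: [-2.815, 1.569, -2.897]
force: [0.2, 0.1, -0.3]
grip_width: 0.0501
```

```bash
python3 - <<'E'
from h import *
need(570.4,-205.1,150,11.5)
c,im=grab("wrist","wrist12.png"); lat(c,im,range(60,210,30),.016)
b=im[0:300,200:520,::-1]; cv2.imwrite('pics/crop12.png',cv2.resize(b,None,fx=1.9,fy=1.9,interpolation=2))
E
```

```text
pos [548.5 138.7 150.7] D [  21.9 -343.8   -0.7] dyaw 16.19 or -163.81 tilt [ 0.02 -0.09  0.  ] w 50.1 F [ 0.2  0.1 -0.3] q7 0.93 t 18.95
60 268 297 258 306 bar [446.1 148.6  16. ] strip [445.  148.3   6. ]
90 268 297 259 305 bar [466.1 147.   16. ] strip [465.7 146.6   6. ]
120 269 297 260 305 bar [487.  145.6  16. ] strip [487.4 145.2   6. ]
150 269 296 264 304 bar [508.9 143.4  16. ] strip [510.2 144.5   6. ]
180 269 296 261 304 bar [531.9 141.5  16. ] strip [534.  141.3   6. ]
```

View pics/crop12.png

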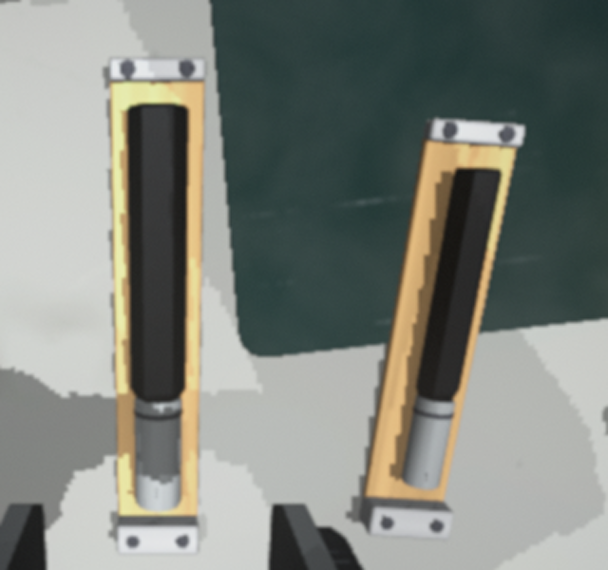

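Large gauge is centred sideways to within about 0.4 mm. The medium sits about 1–2 mm off, which I will mend later. On to the small one.

```bash
python3 - <<'E'
from h import *
c=cam("wrist")
for p,z in (((283,42.1),10),((283,54.7),26),((283,267),16),((283,267),26),((283,272),18)): print(p,z,(ray(c,p,z/1000)*1000).round(1))
E
```

```text
(283, 42.1) 10 [[433.8 150.   10. ]]
(283, 54.7) 26 [[443.9 149.2  26. ]]
(283, 267) 16 [[605.5 135.9  16. ]]
(283, 267) 26 [[600.8 136.3  26. ]]
(283, 272) 18 [[609.1 135.6  18. ]]
```

Request:
play_rows(
  deltas=[
    [3, -44, 0, 0, 0, 2, 50],
    [3, -44, 0, 0, 0, 2, 50],
    [3, -44, 0, 0, 0, 2, 50],
    [3, -44, 0, 0, 0, 2, 50],
    [3, -44, 0, 0, 0, 2, 50],
    [3, -44, 0, 0, 0, 2, 50],
    [3, -44, 0, 0, 0, 2, 50],
    [1, -36, 0, 0, 0, 2.2, 50],
  ],
)

```text
clock: 20.0
position: [0.5707, -0.207, 0.151]
tool_rot: [2.784, 1.57, 2.985]
force: [0.4, 0.6, 0.3]
grip_width: 0.0499
```

Request:
play_rows(
  deltas=[
    [0, 0, 0, 0, 0, 0, 50],
    [0, 0, 0, 0, 0, 0, 50],
    [0, 0, 0, 0, 0, 0, 50],
  ],
)

```text
clock: 20.38
position: [0.5711, -0.204, 0.1515]
tool_rot: [1.786, 1.57, 1.988]
force: [0.3, -0.1, 0.5]
grip_width: 0.0501
```

```bash
python3 - <<'E'
from h import *
need(570.4,-205.1,150,11.5)
c,im=grab("wrist","wrist13.png"); bars(c,im,(180,0,400,265),60,z=.006)
cv2.imwrite('pics/w13.png',im[:,:,::-1])
g=im.max(2)
for col in (270,280,290): print(col,g[60:262,col].tolist())
E
```

```text
pos [ 571.1 -204.   151.5] D [-0.7 -1.1 -1.5] dyaw -0.08 or 179.92 tilt [-0.02 -0.01 -0.  ] w 50.1 F [ 0.3 -0.1  0.5] q7 1.78 t 20.375
px [280. 158.] ctr [ 542.3 -210.6] size [69.7 12.2] ang 11.55 area 1306.5
270 [170, 170, 170, 169, 170, 171, 171, 171, 171, 171, 170, 170, 170, 171, 172, 170, 172, 171, 172, 172, 172, 171, 172, 172, 172, 173, 172, 171, 171, 172, 172, 172, 172, 172, 172, 172, 172, 172, 173, 172, 173, 172, 173, 172, 173, 173, 173, 173, 173, 173, 174, 174, 173, 173, 162, 137, 120, 116, 117, 112, 102, 96, 95, 95, 95, 95, 101, 121, 134, 127, 120, 117, 118, 113, 103, 97, 96, 95, 97, 112, 139, 144, 131, 121, 120, 120, 119, 115, 105, 99, 98, 99, 115, 140, 151, 146, 131, 122, 120, 118, 115, 104, 99, 101, 116, 140, 152, 153, 146, 132, 124, 123, 123, 118, 110, 103, 110, 126, 148, 156, 156, 148, 134, 125, 123, 123, 118, 111, 119, 144, 154, 145, 119, 104, 99, 101, 100, 101, 105, 107, 108, 108, 108, 109, 108, 109, 108, 109, 109, 109, 109, 108, 107, 109, 108, 108, 109, 108, 109, 108, 108, 108, 111, 129, 159, 170, 164, 160, 158, 157, 160, 166, 166, 161, 157, 158, 160, 163, 168, 171, 
[... 1340 characters left out ...]
 155, 161, 161, 160, 151, 146, 145, 145, 147, 150, 151, 152, 152, 155, 159, 163, 160, 154, 148, 144, 146, 147, 150, 152, 153, 151, 155, 161, 162, 159, 152, 146, 146, 147, 151, 151, 153, 151, 155, 160, 163, 164, 160, 153, 152, 154, 159, 160, 159, 160, 163, 167, 170, 170, 165, 159, 154, 155, 157, 159, 159, 160, 162, 168, 170, 170, 168, 162, 157, 158, 159, 160, 160, 163, 168, 170, 171, 170, 172, 174, 176, 175, 175, 172, 167, 168, 169, 171, 170, 172, 174, 175, 174, 172, 167, 159, 154, 154, 154, 153, 154, 154, 154, 154, 155, 152, 154, 154, 154, 154, 153, 154, 153, 153, 154, 153, 152, 153, 154, 153, 152, 152, 153, 154, 153, 153, 153, 153, 153, 153, 158, 165, 166, 159, 157, 159, 164, 170, 174, 175]
```

View pics/wrist13.png

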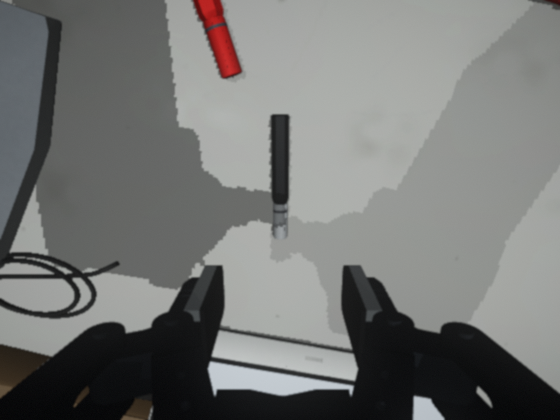

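Small gauge is at column 280 (rows 114–238, black handle and steel head), and the red look-alike is well away at (220,40). I go down on its balance point at (572, -204.5).

Request:
play_rows(
  deltas=[
    [0.9, 0, -30, 0, 0, 0, 45],
    [0, 0, -40, 0, 0, 0, 45],
    [0, 0, -40, 0, 0, 0, 45],
    [0, 0, -20, 0, 0, 0, 45],
    [0, 0, -10, 0, 0, 0, 45],
    [0, 0, -7, 0, 0, 0, 45],
    [0, 0, 0, 0, 0, 0, 45],
    [0, 0, 0, 0, 0, 0, 35],
  ],
)

```text
clock: 21.42
position: [0.5723, -0.2054, 0.0054]
tool_rot: [-0.559, 1.57, -0.358]
force: [0.3, -0.2, 0.6]
grip_width: 0.0348
```

```bash
python3 - <<'E'
from h import *
need(572,-204.5,4.2,11.55)
E
```

```text
pos [ 572.3 -205.4    5.4] D [-0.3  0.9 -1.2] dyaw 0.06 or -179.94 tilt [0.02 0.06 0.  ] w 34.8 F [ 0.3 -0.2  0.6] q7 1.7 t 21.425
```

Request:
play_rows(
  deltas=[
    [-0.3, 0.7, -1.2, 0, 0, 0, 25],
    [0, 0, 0, 0, 0, 0, 16],
    [0, 0, 0, 0, 0, 0, 3],
    [0, 0, 0, 0, 0, 0, 3],
    [0, 0, 0, 0, 0, 0, 3],
    [0, 0, 0, 0, 0, 0, 3],
  ],
  grip_force=40,
)

```text
clock: 22.18
position: [0.5716, -0.2046, 0.0037]
tool_rot: [-1.006, 1.571, -0.806]
force: [-2.8, 1.0, 6.1]
grip_width: 0.0108
```

Request:
play_rows(
  deltas=[
    [0, 0, 10, 0, 0, 0, 3],
    [0, 0, 20, 0, 0, 0, 3],
    [0, 0, 30, 0, 0, 0, 3],
    [0, 0, 20, 0, 0, 0, 3],
    [0, 0, 0, 0, 0, 0, 3],
    [0, 0, 0, 0, 0, 0, 3],
  ],
)

```text
clock: 22.92
position: [0.5713, -0.2045, 0.0831]
tool_rot: [2.804, 1.57, 3.004]
force: [0.1, 0.7, -1.8]
grip_width: 0.0104
```

```bash
python3 - <<'E'
from h import *
need(531.9,354,85,4.52); print(telemetry.observe()['moment'])
E
```

```text
pos [ 571.3 -204.5   83.1] D [-39.4 558.5   1.9] dyaw -6.97 or 173.03 tilt [-0.   -0.03 -0.  ] w 10.4 F [ 0.1  0.7 -1.8] q7 1.74 t 22.925
[ 0.00736021  0.04362283 -0.01529669]
```

Request:
play_rows(
  deltas=[
    [-2, 25, 5, 0, 0, -0.5, 3],
    [-3, 40, 0, 0, 0, -0.5, 3],
    [-3, 40, 0, 0, 0, -0.5, 3],
    [-3, 42, 0, 0, 0, -0.5, 3],
    [-3, 42, 0, 0, 0, -0.5, 3],
    [-3, 42, 0, 0, 0, -0.5, 3],
    [-3, 42, 0, 0, 0, -0.5, 3],
    [-3, 42, 0, 0, 0, -0.5, 3],
  ],
)

```text
clock: 23.92
position: [0.5479, 0.1117, 0.0875]
tool_rot: [-3.05, 1.569, -2.919]
force: [-0.7, -0.8, -2.6]
grip_width: 0.0104
```

Request:
play_rows(
  deltas=[
    [-3, 42, 0, 0, 0, -0.5, 3],
    [-3, 42, 0, 0, 0, -0.5, 3],
    [-3, 42, 0, 0, 0, -0.5, 3],
    [-3, 42, 0, 0, 0, -0.5, 3],
    [-3, 42, 0, 0, 0, -0.5, 3],
    [-1, 30, 0, 0, 0, -0.5, 3],
    [0, 0, 0, 0, 0, 0, 3],
    [0, 0, 0, 0, 0, 0, 3],
  ],
)

```text
clock: 24.92
position: [0.5324, 0.3495, 0.0875]
tool_rot: [-2.291, 1.569, -2.213]
force: [-0.1, -1.3, -1.6]
grip_width: 0.0108
```

```bash
python3 - <<'E'
from h import *
need(531.9,354,85,4.52)
c,im=grab("wrist","wrist14.png"); lat(c,im,range(100,260,30),.088)
E
```

```text
pos [532.4 349.5  87.5] D [-0.5  4.5 -2.5] dyaw 0.03 or -179.97 tilt [ 0.08 -0.06  0.  ] w 10.8 F [-0.1 -1.3 -1.6] q7 0.75 t 24.925
130 266 298 259 318 bar [468.3 346.   88. ] strip [473.9 350.1   6. ]
160 266 298 259 317 bar [479.8 346.9  88. ] strip [492.  351.3   6. ]
190 267 298 260 317 bar [491.7 348.   88. ] strip [510.8 353.2   6. ]
220 267 297 261 315 bar [504.4 348.8  88. ] strip [530.7 354.5   6. ]
250 267 298 262 314 bar [517.6 350.   88. ] strip [551.5 356.2   6. ]
```

View pics/wrist14.png

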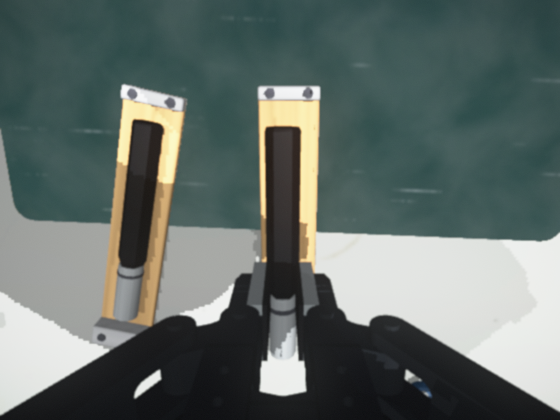

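The small gauge is level over its rest and 3.8 mm short in y. I correct that and lower it.

Request:
play_rows(
  deltas=[
    [-0.5, 3.6, -25, 0, 0, 0, 3],
    [0, 0, -25, 0, 0, 0, 3],
    [0, 0, -15, 0, 0, 0, 3],
    [0, 0, -6, 0, 0, 0, 3],
    [0, 0, 0, 0, 0, 0, 3],
    [0, 0, 0, 0, 0, 0, 3],
  ],
)

```text
clock: 25.72
position: [0.5325, 0.3543, 0.0182]
tool_rot: [0.497, 1.57, 0.575]
force: [-0.3, 0.0, -1.1]
grip_width: 0.0106
```

```bash
python3 - <<'E'
from h import *
need(531.9,353.3,9.8,4.52); z=telemetry.observe()['position'][2]
c,im=grab("wrist","wrist15.png"); lat(c,im,range(100,260,30),z+.0023)
E
```

```text
pos [532.5 354.3  18.2] D [-0.6 -1.  -8.4] dyaw 0.03 or -179.97 tilt [-0.03  0.05  0.  ] w 10.6 F [-0.3  0.  -1.1] q7 0.72 t 25.725Traceback (most recent call last):
  File "<stdin>", line 3, in <module>
  File "h.py", line 33, in lat
    b=ray(c,[[xs[0]-.5,r],[xs[-1]+.5,r]],zb).mean(0)*1000; s=ray(c,[[w[0]-.5,r],[w[-1]+.5,r]],zs).mean(0)*1000
              ~~^^^
IndexError: index 0 is out of bounds for axis 0 with size 0
```

```bash
python3 - <<'E'
from h import *
c=cam("wrist"); im=cv2.imread('pics/wrist15.png')[:,:,::-1].copy(); lat(c,im,range(135,260,20),.0205)
E
```

```text
135 267 271 237 322 bar [470.5 346.   20.5] strip [471.5 349.9   6. ]
155 266 298 238 321 bar [477.7 351.4  20.5] strip [479.8 350.5   6. ]
175 266 297 238 321 bar [485.4 351.9  20.5] strip [488.4 351.2   6. ]
195 267 297 239 320 bar [493.5 352.7  20.5] strip [497.2 351.9   6. ]
215 267 297 240 320 bar [501.8 353.3  20.5] strip [506.3 352.8   6. ]
235 267 297 241 319 bar [510.3 354.   20.5] strip [515.8 353.5   6. ]
255 267 297 242 318 bar [519.2 354.7  20.5] strip [525.6 354.2   6. ]
```

Request:
play_rows(
  deltas=[
    [-0.6, -1, -4, 0, 0, 0, 3],
    [0, 0, -2.5, 0, 0, 0, 3],
    [0, 0, -1, 0, 0, 0, 3],
    [0, 0, 0, 0, 0, 0, 3],
    [0, 0, 0, 0, 0, 0, 3],
  ],
)

```text
clock: 26.4
position: [0.5315, 0.3531, 0.0099]
tool_rot: [0.639, 1.571, 0.718]
force: [-0.3, -0.4, 0.3]
grip_width: 0.0106
```

Request:
play_rows(
  deltas=[
    [0, 0, -0.7, 0, 0, 0, 3],
    [0, 0, 0, 0, 0, 0, 3],
  ],
)

```text
clock: 26.65
position: [0.5316, 0.3531, 0.0097]
tool_rot: [0.129, 1.57, 0.207]
force: [-1.9, -1.4, 7.8]
grip_width: 0.0104
```

Request:
play_rows(
  deltas=[
    [0, 0, 0.4, 0, 0, 0, 3],
    [0, 0, 0, 0, 0, 0, 12],
    [0, 0, 0, 0, 0, 0, 16],
    [0, 0, 0, 0, 0, 0, 25],
    [0, 0, 0, 0, 0, 0, 40],
    [0, 0, 0, 0, 0, 0, 45],
  ],
)

```text
clock: 27.4
position: [0.5315, 0.3531, 0.0096]
tool_rot: [-2.036, 1.571, -1.957]
force: [0.8, -0.2, -0.6]
grip_width: 0.0451
```

Request:
play_rows(
  deltas=[
    [0, 0, 20, 0, 0, 0, 45],
    [0, 0, 30, 0, 0, 0, 45],
    [1, -10, 40, 0, 0, -2, 45],
    [2, -20, 40, 0, 0, -3, 45],
    [5, -20, 20, 0, 0, -4, 45],
    [0, -10, 0, 0, 0, -4, 45],
    [0, 0, 0, 0, 0, 0, 45],
    [0, 0, 0, 0, 0, 0, 45],
  ],
)

```text
clock: 28.4
position: [0.5392, 0.2934, 0.1594]
tool_rot: [-3.074, 1.57, 3.062]
force: [-0.2, 0.6, 0.3]
grip_width: 0.045
```

```bash
python3 - <<'E'
from h import *
need(560.4,255,150,-8.54)
c,im=grab("wrist","wrist16.png")
b=im[30:320,50:450,::-1]; cv2.imwrite('pics/crop16.png',cv2.resize(b,None,fx=2,fy=2,interpolation=2))
hs=cv2.cvtColor(im,cv2.COLOR_RGB2HSV); g=im.max(2)
E
```

```text
pos [539.2 293.4 159.4] D [ 21.2 -38.4  -9.4] dyaw -0.13 or 179.87 tilt [-0.   -0.03 -0.  ] w 45.0 F [-0.2  0.6  0.3] q7 0.67 t 28.4
```

View pics/crop16.png

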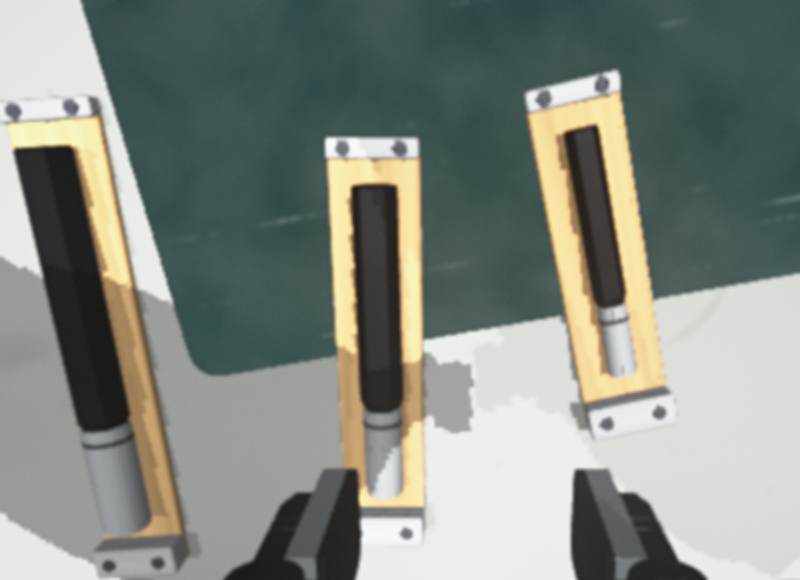

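Small gauge is straight and centred. The bias found for the other two (about 1.7 mm in y) says the medium one sits about 1.5 mm towards +y, so I will re-grip it and shift it.

Request:
play_rows(
  deltas=[
    [10, -20, 0, 0, 0, 0, 45],
    [11, -18.4, -9, 0, 0, 0, 45],
    [0, 0, -40, 0, 0, 0, 45],
    [0, 0, -40, 0, 0, 0, 45],
    [0, 0, -30, 0, 0, 0, 45],
    [0, 0, -10, 0, 0, 0, 45],
    [0, 0, 0, 0, 0, 0, 45],
    [0, 0, 0, 0, 0, 0, 45],
  ],
)

```text
clock: 29.45
position: [0.5613, 0.2548, 0.0317]
tool_rot: [0.556, 1.569, 0.407]
force: [0.4, 0.3, 0.5]
grip_width: 0.0451
```

```bash
python3 - <<'E'
from h import *
need(560.2,255,10.2,-8.54)
E
```

```text
pos [561.3 254.8  31.7] D [ -1.1   0.2 -21.5] dyaw -0.03 or 179.97 tilt [-0.04  0.08  0.  ] w 45.1 F [0.4 0.3 0.5] q7 0.69 t 29.45
```

Request:
play_rows(
  deltas=[
    [-1, 0, -10, 0, 0, 0, 45],
    [0, 0, -8, 0, 0, 0, 45],
    [0, 0, -3.5, 0, 0, 0, 35],
    [0, 0, 0, 0, 0, 0, 22],
    [0, 0, 0, 0, 0, 0, 6],
    [0, 0, 0, 0, 0, 0, 6],
    [0, 0, 0, 0, 0, 0, 6],
    [0, 0, 0, 0, 0, 0, 6],
  ],
)

```text
clock: 30.45
position: [0.5596, 0.2546, 0.0092]
tool_rot: [-0.003, 1.571, -0.152]
force: [0.4, -0.3, 1.4]
grip_width: 0.015
```

Request:
play_rows(
  deltas=[
    [0, 0, 3, 0, 0, 0, 6],
    [0, 0, 3, 0, 0, 0, 6],
    [0, 0, 0, 0, 0, 0, 6],
    [0, 0, 0, 0, 0, 0, 6],
  ],
)

```text
clock: 30.95
position: [0.5595, 0.2547, 0.0151]
tool_rot: [-0.329, 1.571, -0.477]
force: [0.1, -0.7, -0.5]
grip_width: 0.0146
```

```bash
python3 - <<'E'
from h import *
need(560.2,253.3,10,-8.54); z=telemetry.observe()['position'][2]
c,im=grab("wrist","wrist17.png"); lat(c,im,range(95,260,20),z-.0098+.014,thr=66)
E
```

```text
pos [559.5 254.7  15.1] D [ 0.7 -1.4 -5.1] dyaw -0.04 or 179.96 tilt [0. 0. 0.] w 14.6 F [ 0.1 -0.7 -0.5] q7 0.68 t 30.95
95 258 306 236 325 bar [483.4 267.5  19.3] strip [483.1 266.9   6. ]
115 258 305 236 324 bar [490.3 266.2  19.3] strip [490.6 265.5   6. ]
135 259 305 237 323 bar [497.4 265.3  19.3] strip [498.5 264.3   6. ]
155 259 305 238 323 bar [504.8 264.2  19.3] strip [506.6 263.3   6. ]
175 259 304 238 322 bar [512.4 262.9  19.3] strip [514.9 261.8   6. ]
195 260 304 239 321 bar [520.3 261.9  19.3] strip [523.5 260.5   6. ]
215 260 304 239 321 bar [528.4 260.7  19.3] strip [532.4 259.2   6. ]
235 261 303 240 319 bar [536.8 259.4  19.3] strip [541.5 257.6   6. ]
255 261 303 241 318 bar [545.5 258.1  19.3] strip [551.  256.1   6. ]
```

Request:
play_rows(
  deltas=[
    [0, -1.1, 0, 0, 0, -0.4, 6],
    [0, 0, -3, 0, 0, 0, 6],
    [0, 0, -1.5, 0, 0, 0, 6],
    [0, 0, 0, 0, 0, 0, 6],
    [0, 0, -0.8, 0, 0, 0, 6],
    [0, 0, 0, 0, 0, 0, 6],
    [0, 0, 0, 0, 0, 0, 6],
  ],
)

```text
clock: 31.88
position: [0.5595, 0.2536, 0.0098]
tool_rot: [0.791, 1.571, 0.635]
force: [-0.1, 0.3, -1.2]
grip_width: 0.0146
```

Request:
play_rows(
  deltas=[
    [0, 0, -0.5, 0, 0, 0, 6],
    [0, 0, 0, 0, 0, 0, 6],
    [0, 0, 0, 0, 0, 0, 17],
    [0, 0, 0, 0, 0, 0, 20],
    [0, 0, 0, 0, 0, 0, 28],
    [0, 0, 0, 0, 0, 0, 45],
    [0, 0, 0, 0, 0, 0, 45],
  ],
)

```text
clock: 32.75
position: [0.5595, 0.2536, 0.0093]
tool_rot: [0.261, 1.571, 0.105]
force: [-0.6, 1.0, 0.5]
grip_width: 0.0453
```

Request:
play_rows(
  deltas=[
    [0, 0, 20, 0, 0, 0, 45],
    [0, 0, 30, 0, 0, 0, 45],
    [0, 0, 40, 0, 0, 0, 45],
    [0, 0, 40, 0, 0, 0, 45],
    [0, 0, 20, 0, 0, 0, 45],
    [0, 0, 0, 0, 0, 0, 45],
    [0, 0, 0, 0, 0, 0, 45],
    [0, 0, 0, 0, 0, 0, 45],
  ],
)

```text
clock: 33.75
position: [0.5591, 0.2534, 0.1586]
tool_rot: [-2.531, 1.57, -2.687]
force: [-0.2, 1.0, 0.6]
grip_width: 0.045
```

```bash
python3 - <<'E'
from h import *
need(560.2,253.3,10,-8.54)
c,im=grab("wrist","wrist18.png"); lat(c,im,range(95,210,25),.014,thr=66)
s=grab("scene","scene1.png")[1]
b=im[20:300,80:460,::-1]; b=cv2.resize(b,(380,280)); cv2.imwrite('pics/final.png',np.hstack([cv2.resize(b,None,fx=1.05,fy=1.05),cv2.resize(s[120:359,170:490,::-1],(394,294))]))
E
```

```text
pos [559.1 253.4 158.6] D [ 1.100e+00 -1.000e-01 -1.486e+02] dyaw 0.36 or -179.64 tilt [ 0.03 -0.06  0.  ] w 45.0 F [-0.2  1.   0.6] q7 0.73 t 33.75
95 272 293 260 369 bar [480.7 267.1  14. ] strip [484.3 291.5   6. ]
120 272 293 260 305 bar [498.6 264.3  14. ] strip [499.  264.2   6. ]
145 272 293 260 304 bar [517.3 261.3  14. ] strip [518.1 260.8   6. ]
170 273 293 261 304 bar [536.8 258.7  14. ] strip [538.2 258.1   6. ]
195 273 292 262 303 bar [557.  255.1  14. ] strip [558.9 254.8   6. ]
```

Medium is now within about 0.4 mm of centre. The viewer is used up, so I check end gaps and bystanders by numbers.

```bash
python3 - <<'E'
from h import *
c=cam("wrist"); im=cv2.imread('pics/wrist18.png'); print('med col',im[55:95,283].max(1).tolist(),im[240:275,283].max(1).tolist())
a=cv2.imread('pics/scene0.png').astype(int); b=cv2.imread('pics/scene1.png').astype(int)
d=abs(a-b).max(2)
for n,(x0,y0,x1,y1) in dict(red=(352,192,384,228),blue=(180,200,212,236),loupe=(326,244,354,274),lookalike=(362,136,422,154)).items(): 
    q=d[y0:y1,x0:x1]; print(n,'mean',q.mean().round(2),'frac>40',(q>40).mean().round(3))
im16=cv2.imread('pics/wrist16.png')[:,:,::-1]
E
```

```text
med col [75, 75, 75, 76, 75, 75, 81, 122, 185, 222, 232, 234, 233, 232, 231, 229, 227, 210, 170, 128, 156, 209, 227, 227, 227, 227, 227, 228, 228, 229, 221, 181, 107, 53, 51, 55, 57, 55, 54, 56] [136, 142, 146, 147, 147, 148, 148, 148, 148, 148, 148, 165, 211, 240, 245, 245, 239, 193, 134, 114, 116, 123, 167, 223, 239, 242, 242, 242, 242, 243, 243, 243, 243, 242, 241]
red mean 39.72 frac>40 0.704
blue mean 62.78 frac>40 0.776
loupe mean 11.87 frac>40 0.0
lookalike mean 22.53 frac>40 0.11
```

```bash
python3 - <<'E'
from h import *
for f in ('scene0','scene1'):
    h=cv2.cvtColor(cv2.imread(f'pics/{f}.png'),cv2.COLOR_BGR2HSV)
    red=cv2.inRange(h,(0,140,60),(6,255,255))|cv2.inRange(h,(174,140,60),(180,255,255)); blue=cv2.inRange(h,(105,130,40),(125,255,255))
    for n,m,(x0,y0,x1,y1) in (('red',red,(345,190,390,230)),('look',red,(360,130,425,160)),('blue',blue,(175,195,215,240))):
        ys,xs=np.nonzero(m[y0:y1,x0:x1]); print(f,n,len(xs),round(xs.mean()+x0,1) if len(xs) else None,round(ys.mean()+y0,1) if len(xs) else None)
E
```

```text
scene0 red 48 368.3 210.1
scene0 look 240 392.2 144.0
scene0 blue 19 196.2 216.2
scene1 red 20 365.8 213.4
scene1 look 239 392.3 144.0
scene1 blue 0 None None
```

The arm hides the drivers in this frame, so I move it back towards the start to see them.

Request:
play_rows(
  deltas=[
    [8, -32, 10, 0, 0, -10, 60],
    [8, -32, 10, 0, 0, -10, 60],
    [8, -32, 10, 0, 0, -10, 60],
    [8, -32, 10, 0, 0, -10, 60],
    [8, -32, 10, 0, 0, -10, 60],
    [8, -32, 10, 0, 0, -10, 60],
    [8, -32, 10, 0, 0, -10, 60],
    [8, -32, 0, 0, 0, -10, 60],
  ],
)

```text
clock: 34.85
position: [0.6239, -0.0034, 0.2297]
tool_rot: [1.654, 1.57, 0.097]
force: [0.8, 0.7, -0.2]
grip_width: 0.0602
```

Request:
play_rows(
  deltas=[
    [0, 0, 0, 0, 0, 0, 85],
    [0, 0, 0, 0, 0, 0, 85],
    [0, 0, 0, 0, 0, 0, 85],
    [0, 0, 0, 0, 0, 0, 85],
  ],
)

```text
clock: 35.35
position: [0.6234, -0.0018, 0.2292]
tool_rot: [-2.524, 1.571, 2.209]
force: [1.0, 0.4, 0.4]
grip_width: 0.0853
```

```bash
python3 - <<'E'
from h import *
grab("scene","scene2.png")
for f in ('scene0','scene2'):
    im=cv2.imread(f'pics/{f}.png'); h=cv2.cvtColor(im,cv2.COLOR_BGR2HSV)
    red=cv2.inRange(h,(0,140,60),(6,255,255))|cv2.inRange(h,(174,140,60),(180,255,255)); blue=cv2.inRange(h,(105,130,40),(125,255,255))
    for n,m,(x0,y0,x1,y1) in (('red',red,(345,190,390,230)),('look',red,(360,130,425,160)),('blue',blue,(175,195,215,240)),('loupe',(im.max(2)<60)*1,(325,244,356,276))):
        ys,xs=np.nonzero(m[y0:y1,x0:x1]); print(f,n,len(xs),round(xs.mean()+x0,1) if len(xs) else None,round(ys.mean()+y0,1) if len(xs) else None)
c=cam('scene'); im=cv2.imread('pics/scene2.png')[:,:,::-1].copy()
print('gauges'); bars(c,im,(170,215,320,355),60,40,z=.014)
need(0,0,0,0)
E
```

```text
scene0 red 48 368.3 210.1
scene0 look 240 392.2 144.0
scene0 blue 19 196.2 216.2
scene0 loupe 181 339.3 263.8
scene2 red 48 368.3 210.1
scene2 look 242 392.0 144.0
scene2 blue 20 195.6 216.6
scene2 loupe 175 339.2 264.1
gauges
px [220. 331.] ctr [500.3 351.9] size [68.7 10. ] ang 4.3 area 136.5
px [239. 290.] ctr [520.  260.2] size [14.2 92.2] ang 81.29 area 241.0
px [257. 322.] ctr [472.1 271.8] size [247.5 202.7] ang 30.6 area 6569.0
px [279. 252.] ctr [501.1 142.2] size [ 19.5 115.2] ang 85.53 area 348.0
pos [623.4  -1.9 229.3] D [-623.4    1.9 -229.3] dyaw 88.84 or -91.16 tilt [-0.01 -0.   -0.  ] w 84.8 F [ 0.6  0.3 -0.2] q7 -0.01 t 35.4
```

```bash
python3 -c "
from workcell import workorder
print(workorder.job_done())"
```

```text
the job is handed in; nothing more can be done
None
```

All three plug gauges are on the rests made for their lengths, heads at the tall stops, and the job was handed in at about 35 s. I gripped each at its balance point and it carried level. I set each down until the force reading showed contact, then released it. I re-gripped the medium gauge once to shift it about 1 mm sideways.

| Check | Small | Medium | Large |
|---|---|---|---|
| Gauge angle (final scene picture) | 4.3° | −8.7° | −4.5° |
| Rest angle | 4.5° | −8.5° | −4.7° |
| Off centre sideways | not measured after release | about 0.1–0.6 mm | about 0.5 mm or less, bar one outlying reading of about 1 mm |
| End gaps | looked centred, not measured | about 9.6 and 9.3 mm, before the re-grip; about the same at the handle end afterwards | about 10 mm at the handle end; the head end is only roughly known, about 4–8 mm |

- **Bystanders:** the screwdrivers, the loupe and the red look-alike are within 0.6 pixel of where they were at the start.
- **Checks that disagreed:** my first rest positions were about 1–2 mm off in y compared with the close views, so I corrected each placing from the close view. A first bystander check failed because the arm was blocking the view; I repeated it with the arm out of the way and it was clean.
- **Not seen:** I had used all 16 pictures, so the medium's final placing was checked by numbers only.

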